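Hang the screwdriver unit on the spring balancer

ROBOT

A 6-joint arm with a two-finger parallel gripper is mounted at the origin on a cart in front of the work surface, level with it; the furniture and walls round the work are solid. World frame = base frame: x ahead of the robot, y to its left, z up, the work surface at z = 0. Lengths are in m, angles in degrees, forces in N, time in s.
With the tool pointing down it reaches from about 0.3 to 0.875 m from the base axis. Payload 4.2 kg.
Tool frame: the origin (TCP) lies on the centre line of the jaws, within the pads' length; the fingertips stand 25 mm ahead of it and the grasp point (between the pads) lies 6 mm ahead of it; z points along the fingers, x is the direction in which the jaws open and shut, and the axes are right-handed (so a half turn about z gives the same grasp; the last joint's range is limited). The gripper opens to 85 mm and grips with 20 to 120 N. Pads are 22 mm wide; open, the fingers measure 114 mm over their backs; the gripper's body (76 mm by 85 mm) begins 54 mm behind the grasp point. The pads swing forward as they close: fully open they stand 13 mm farther back than shut.
Start: joints at [-1.146, 18.312, 89.639, -0, 72.044, -1.146], TCP at [0.575, 0, 0.256] pointing down, gripper open.
Joint ranges: [-177.97, 177.97], [-48.28, 115.42], [12.27, 149.76], [-77.06, 257.06], [2.81, 150.46], [-146.56, 146.56]. Speed limits (degrees/s): [147.25, 147.25, 180, 180, 180, 180].

INTERFACE

Orientations are given as a 3x3 rotation matrix whose columns are the frame's x, y, z axes.
In Python, from station import ctrl, optics, spotter gives the robot as it stands.
- The arm moves only by the shell command python3 -m jog 'ROWS' [FORCE]. ROWS is JSON, a list of rows, each a list of 3 entries, a list of its own where there are three numbers: the shift along the tool's x, y, z in mm, then the turn about the tool's z in degrees, then the closure, from 0 (fully open) to 1 (shut). In form: [[[x, y, z], spin, jaw], ...]. A call has 1 to 12 rows; each row shifts and turns the commanded pose from where the row before left it, along the tool's axes as they then stand; what a row does not reach is not made up. A row lasts 1/8 s, in which the tool goes at most 62.5 mm and 10.7 degrees, less where a joint would pass 70% of its speed; a pose out of reach is approached as far as the arm can. A call with a gripper value outside its range is refused whole. The fingers move at their own pace and stop on an object; FORCE is the grip in N (left out, the last holds). Time passes only in rows, so rows that do not move let the fingers close. It gives the time, the measured TCP pose, the force and the opening at its end, in the units of the state.
- ctrl.observe(): the state, without advancing time (a new reading comes with each control period).
- optics.get_image(name): name is "scene" or "side" or "wrist"; returns the picture (480x640x3 uint8, red, green, blue); there is no depth.
- optics.camera_model(name): a dict with "camera_matrix" (3x3 intrinsics, pixels), "dist_coeffs" ([k1, k2, p1, p2, k3] as OpenCV has them; the pictures are not rectified), "origin" and "attitude" of the camera in the world; the wrist camera has in their place "hand_eye" (4x4, takes a point from camera to tool coordinates, whose origin is the TCP and whose axes are the tool frame's). Camera axes: x right, y up, looking along -z (the intrinsics and any distortion apply to the point x, -y, -z); pixel columns grow to the right and rows downward; lengths in m; the calibration is good to about 2 mm. A picture is of the moment at which its call begins: read the wrist's pose just before it. camera_model takes no time and is no camera call.
- ctrl.sign_off(): hands the job in, once; it reports no verdict.
Trained networks look in the newest picture that a camera, given by its name, has taken for a name from the list of things; names that differ only in an ending like _2 or _b are one class to them, and where a whole thing is asked for, a point or a joint stands for the part that bears it (a point fixed in the world has none). Each returns a list of dicts, best first, with "conf" (0 to 1); they miss things now and then, are a little off and sometimes report something else, mostly with a low value. They report only what shows in the picture. A call takes as long as a camera call.
- spotter.trace(camera, query): "pixels" (480x640 bool, what is visible of it) and "extent" ([centre column, centre row, width, height] in pixels, round what is visible of it).
- spotter.mark_of(camera, query): "xy" ([column, row] in pixels: a listed point, or the origin of a listed thing).
The state is a dict: "clock": time; "joints": joint angles; "joint_velocities": joint speeds; "tau": joint torques, N m; "tool_pos": TCP position; "ee_rot": TCP orientation; "contact_force": force on the tool from outside, world axes, zero at the start; "torque": the same for the moment, N m; "gripper_width": finger opening in m.
Only numpy, scipy, OpenCV 4.12 (cv2) and the standard library are available. Lean on these libraries where they do the work, as an engineer would, in place of code of your own. Each camera call takes 0.05 s, during which the arm holds its last target. There are 200 camera calls.

TASK

Lift the screwdriver unit out of its round bench rest by the flat tab on its top and hang its cross bar in both dips of the balancer's forked swing arm. Keep hold of it and follow the arm gently down as it sinks, until the spring alone carries the full weight; only then let go, so that the arm neither drops nor springs up, and leave the unit hanging still. Do not ram the arm or push it down to its stop, and leave the other things on the bench as they are.

Things in the scene. Friction and masses are not known exactly. Their poses are not given: they have to be found in the camera images.
- driver_unit: Screwdriver unit: upright grey cylinder 38 mm in diameter with a 22 mm nose below; hidden mass 0.3 to 0.8 kg. Origin at the centre of its underside, z up. A steel cross bar runs along its own y near the top, and a flat black tab stands up over the bar's middle (see hang_bar, grip_tab). Starts standing loosely in the bench rest.
- hang_bar (a point): Centre of the unit's round cross bar: 10 mm in diameter, 108 mm long along own y, 16 mm end discs, 125 mm above the unit's underside.
- grip_tab (a point): Middle of the unit's flat tab, 27 mm above the bar centre: the place to grip it, across its 16 mm thickness (own x). The tab is 30 mm long (own y); its top is 17 mm above this point.
- tool_rest: Bench rest, fixed: a 70 mm square plate with an aluminium cup of 52 mm outside diameter and 43 mm bore, rim 54 mm and cup floor 10 mm above the worktop. Origin at the underside of the plate.
- balancer: Balancer, fixed: a 100 mm square foot, a 28 mm post and a pivot 200 mm above the worktop with the swing arm, which points along the balancer's own -x and ends in a fork of two 8 mm steel tines, open at the end. Post top 222 mm high. Origin under the foot's centre, z up.
- swingarm (a joint): Swing arm angle: 0 = empty, at the upper stop (arm rising 0.22 rad); grows as it sinks; lower stop 0.55. Sprung, lightly damped: at the dips it yields beyond about 1.5 N, some 13 mm (0.065 rad) per further newton, and balances the unit between about 0.09 and 0.41, as the unit's mass has it. Let go more than about 0.7 N off balance, it jumps.
- seat (a point): On the swing arm, 200 mm from the pivot: where the bar's centre lies when hung in the middle of both dips, bar along own y. Moves with the arm; 252 mm high when empty. The tines lie 36 mm either side (own y). Dip: flat floor 22 mm long, 9 mm below; front tip 24 mm in front, rising 28 mm over the floor; shoulder 26 mm behind, rising 12 mm; cross piece joining the tines 62 mm behind, below the floor.
- loupe: Bystander, loose, to be left alone: black stand loupe, 41 mm across, 34 mm high. Origin at the centre of its underside.
- side_cutter: Bystander, loose, to be left alone: red-handled cutters, 125 mm long, lying flat. Origin at the centre of its underside.
- tweezers: Bystander, loose, to be left alone: steel tweezers, 124 mm long, lying flat. Origin at the centre of its underside.
- esd_brush: Bystander, loose, to be left alone: slim black brush, 144 mm long, lying flat. Origin at the centre of its underside.
- sensor_box_b: Bystander, loose, to be left alone: small black box with a pale lid, 55x100x25 mm. Origin at the centre of its underside.
- grommet_jar: Bystander, loose, to be left alone: small jar with a black lid, 50 mm across, 43 mm high. Origin at the centre of its underside.

How it is judged (in metres and radians):
On the way, in this order (a step that is already met when the one before it is completed fails the run):
1. the unit is lifted clear of the bench rest, held in the fingers (height (world z) of driver_unit above 0.07 m and contact force between driver_unit and the fingers above 1 N), for 0.2 s.
2. while the fingers still hold it, the bar lies in the dips and the arm has sunk with it and stands still, taking its weight (distance between hang_bar and seat below 0.014 m and value of joint swingarm above 0.06 rad and velocity of joint swingarm between -0.1 and 0.1 rad/s and contact force between driver_unit and balancer above 1.5 N and contact force between driver_unit and the fingers above 1 N), for 0.2 s.
At the end, for the whole second after the job is handed in: The unit hangs by its bar in both dips of the swing arm (bar centre within 14 mm of the seat), upright within 0.15 rad, still (under 0.05 m/s), its weight carried by the sunken arm (over 0.06 rad) (distance between hang_bar and seat below 0.014 m and contact force between driver_unit and balancer above 1.5 N and angle between driver_unit's own z axis and vertical below 0.15 rad and linear speed of driver_unit below 0.05 m/s and value of joint swingarm above 0.06 rad); the robot touches nothing.
It fails at once if the arm drops or springs faster than 0.6 rad/s (0.12 m/s at its end) (velocity of joint swingarm above 0.6 rad/s or velocity of joint swingarm below -0.6 rad/s).
It fails at once if the unit is pressed on the balancer with more than 12 N (contact force between driver_unit and balancer above 12 N).
It fails at once if the robot itself presses on the balancer with more than 5 N (contact force between any of the fingers, the arm and balancer above 5 N).
It fails at once if the arm is pushed down to its lower stop (value of joint swingarm above 0.53 rad).
It fails at once if a loose bystander is moved by more than 20 mm (distance of any of loupe, side_cutter, tweezers, esd_brush, sensor_box_b, grommet_jar from where it was at the start of the episode above 0.02 m).
It also fails if it takes over 58 s, if anything falls off the work surface, if the arm or the gripper's body presses on something with over 40 N, if the wrist force passes 120 N, or if a joint passes its speed limit or range.

## Working session

There is one attempt and no reset: what is moved stays moved. The work goes in short steps, Python scripts to look and compute and a shell command to move; the robot and the scene stay as the last step left them, time stands still between calls to the robot, and variables do not carry over. Pictures are saved under pics/ and viewed, about 8 in all and at most 12, crops included, and the job is handed in when it is done.

```bash
ls; mkdir -p pics
cat > h.py <<'E'
import numpy as np, cv2
from station import ctrl, optics, spotter
def snap(n,f=None):
    s=ctrl.observe(); im=optics.get_image(n)
    if f: cv2.imwrite('pics/'+f,cv2.cvtColor(im,cv2.COLOR_RGB2BGR))
    return s,im
def cam(n,s=None):
    m=optics.camera_model(n); K=np.array(m['camera_matrix']);d=np.array(m['dist_coeffs'])
    if 'hand_eye' in m:
        H=np.array(m['hand_eye']);R0=np.array(s['ee_rot']);R=R0@H[:3,:3];o=R0@H[:3,3]+np.array(s['tool_pos'])
    else: R=np.array(m['attitude']);o=np.array(m['origin'])
    return K,d,R,o
def ray(c,xy):
    K,d,R,o=c
    u=cv2.undistortPoints(np.array([[xy]],float),K,d)[0,0]
    v=R@np.array([u[0],-u[1],-1]);return o,v/np.linalg.norm(v)
def onz(c,xy,z):
    o,v=ray(c,xy);return o+v*(z-o[2])/v[2]
def tri(rs):
    A=np.zeros((3,3));b=np.zeros(3)
    for o,v in rs:
        P=np.eye(3)-np.outer(v,v);A+=P;b+=P@o
    x=np.linalg.solve(A,b);return x,[round(1e3*np.linalg.norm((np.eye(3)-np.outer(v,v))@(x-o)),1) for o,v in rs]
def proj(c,p):
    K,d,R,o=c;q=R.T@(np.array(p)-o);q=np.array([q[0],-q[1],-q[2]])
    return cv2.projectPoints(q.reshape(1,1,3),np.zeros(3),np.zeros(3),K,d)[0][0,0]
E
python3 - <<'E'
from h import *
np.set_printoptions(precision=4,suppress=True)
C={}
ims=[]
for n in ['scene','side','wrist']:
    s,im=snap(n);C[n]=cam(n,s);ims.append(im);print(n,C[n][3],C[n][2][:,2])
cv2.imwrite('pics/a.png',cv2.resize(cv2.cvtColor(np.hstack(ims[:2]),cv2.COLOR_RGB2BGR),(800,300),interpolation=cv2.INTER_AREA))
cv2.imwrite('pics/scene.png',ims[0][...,::-1]);cv2.imwrite('pics/side.png',ims[1][...,::-1])
for q in ['hang_bar','grip_tab','driver_unit','tool_rest','balancer','seat']:
    rs=[]
    for n in C:
        r=spotter.mark_of(n,q)
        if r:
            print(q,n,np.round(r[0]['xy'],1),round(r[0]['conf'],2))
            if r[0]['conf']>.3: rs.append(ray(C[n],r[0]['xy']))
    if len(rs)>1: print('  ',*tri(rs))
print(ctrl.observe())
E
```

```text
pics
scene [-0.2525 -0.93    0.7246] [-0.6144 -0.674   0.4102]
side [0.0136 0.7369 0.7892] [-0.4856  0.6674  0.5646]
wrist [0.575  0.0829 0.3725] [0.002  0.3194 0.9476]
hang_bar scene [339.5 292.4] 0.87
hang_bar side [388.9 234.7] 0.84
hang_bar wrist [196.  431.3] 0.64
   [ 0.4729 -0.1731  0.1352] [np.float64(6.5), np.float64(4.5), np.float64(4.0)]
grip_tab scene [337.5 280.9] 0.79
grip_tab side [387.1 223.3] 0.73
grip_tab wrist [143.  157.3] 0.38
   [ 0.4788 -0.0563  0.1657] [np.float64(86.5), np.float64(76.3), np.float64(116.7)]
driver_unit scene [334.1 344. ] 0.87
driver_unit side [380.3 276.1] 0.84
driver_unit wrist [227.5 347.2] 0.76
   [ 0.4725 -0.1677  0.0105] [np.float64(0.1), np.float64(5.0), np.float64(5.0)]
tool_rest scene [331.6 345.9] 0.81
tool_rest side [382.7 279.7] 0.56
tool_rest wrist [232.1 339.2] 0.98
   [ 0.47   -0.1649  0.0022] [np.float64(2.8), np.float64(4.5), np.float64(4.7)]
balancer scene [306.3 268.2] 0.88
balancer side [234.2 311.5] 0.66
balancer wrist [425.2  19.7] 0.68
   [0.6746 0.1643 0.0029] [np.float64(1.9), np.float64(5.3), np.float64(4.0)]
seat scene [241.1 194.7] 0.62
{'clock': 1.05, 'joints': array([-1.1463, 18.3111, 89.638 ,  0.001 , 72.0424, -1.1463]), 'joint_velocities': array([ 0.0291,  0.0581,  0.0418,  0.1315, -0.1182,  0.0717]), 'tau': array([  0.0009, -41.5419, -23.4423,   0.0002,   0.0002,   0.    ]), 'tool_pos': array([0.575 , 0.    , 0.2564]), 'ee_rot': array([[ 1.    , -0.    ,  0.0001],
       [-0.    , -1.    ,  0.    ],
       [ 0.0001, -0.    , -1.    ]]), 'contact_force': array([-0.4786,  0.7743, -0.2591]), 'torque': array([ 0.0336,  0.0489, -0.0491]), 'gripper_width': 0.08552877624983275}
```

View pics/scene.png

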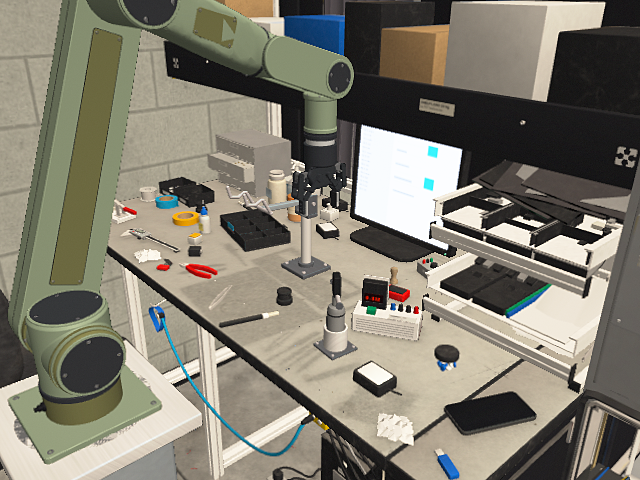

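View pics/side.png

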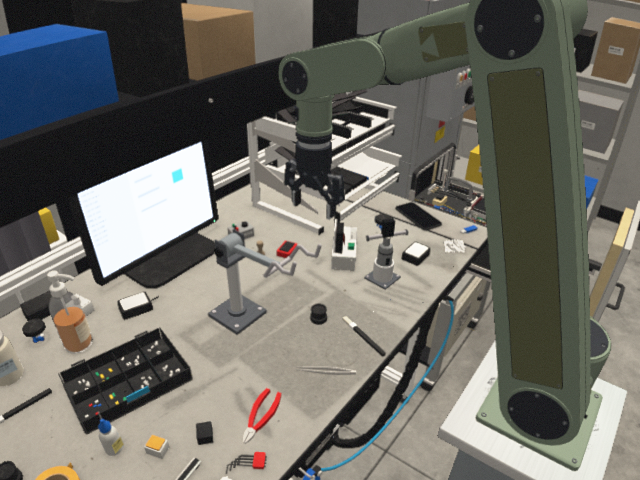

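The scene view shows the unit at about (335,315) and the balancer post at (305,240), with its fork near (240,195). In the side view the fork is near (300,255) and the unit near (385,245). I'll zoom in to get the yaws.

Run:
```python
from h import *
a=cv2.imread('pics/scene.png')[170:270,205:345];b=cv2.imread('pics/side.png')[205:305,200:420]
cv2.imwrite('pics/z.png',np.vstack([np.pad(cv2.resize(a,None,fx=3,fy=3,interpolation=3),((0,0),(0,240),(0,0))),cv2.resize(b,None,fx=3,fy=3,interpolation=3)]))
s,im=snap('wrist','w.png')
C={n:cam(n,s) for n in ['scene','side']}
B=np.array([.6746,.1643,0])
r=spotter.trace('scene','seat');print([ (x['conf'],x['extent']) for x in r])
print('seat from scene',onz(C['scene'],[241.1,194.7],.252))
for d in range(90,300,15):
    t=np.radians(d);p=B+[.197*np.cos(t),.197*np.sin(t),.252]
    print(d,p.round(3),*[proj(C[n],p).round(0) for n in C])
```

```text
[(0.72, [261.2, 200.1, 72.2, 30.7])]
seat from scene [0.48871459 0.19023568 0.252     ]
90 [0.675 0.361 0.252] [261. 165.] [149. 269.]
105 [0.624 0.355 0.252] [248. 169.] [169. 278.]
120 [0.576 0.335 0.252] [237. 174.] [195. 283.]
135 [0.535 0.304 0.252] [231. 180.] [224. 283.]
150 [0.504 0.263 0.252] [230. 186.] [253. 279.]
165 [0.484 0.215 0.252] [234. 192.] [279. 270.]
180 [0.478 0.164 0.252] [243. 198.] [300. 258.]
195 [0.484 0.113 0.252] [258. 204.] [314. 245.]
210 [0.504 0.066 0.252] [277. 207.] [320. 231.]
225 [0.535 0.025 0.252] [299. 209.] [320. 218.]
240 [ 0.576 -0.006  0.252] [322. 209.] [314. 206.]
255 [ 0.624 -0.026  0.252] [342. 206.] [302. 196.]
270 [ 0.675 -0.033  0.252] [360. 202.] [287. 189.]
285 [ 0.726 -0.026  0.252] [373. 197.] [269. 184.]
```

View pics/z.png

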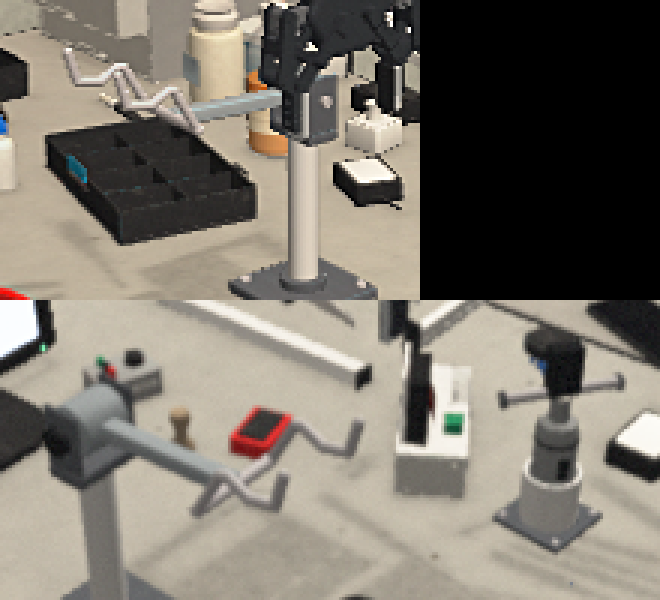

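View pics/w.png

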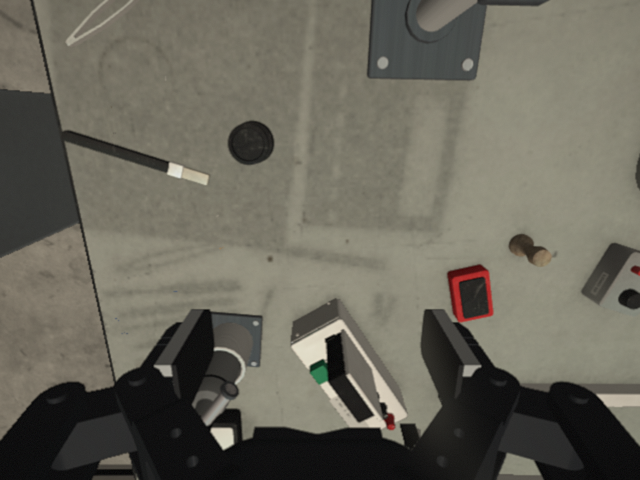

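The crops show the fork tips in the scene view at about (228,187) and (246,193), and in the side view at (295,263) and (320,247). The bar ends in the side view are at (367,238) and (407,232). The balancer foot is square to world axes and the bar's yaw differs.

Run:
```python
from h import *
np.set_printoptions(precision=4,suppress=True)
s=ctrl.observe();C={n:cam(n,s) for n in ['scene','side','wrist']}
for nm,l in (('scene',[(227.7,186.7),(245.7,193.3)]),('side',[(295,263),(320,246.7)])):
    print(nm,[onz(C[nm],p,.275) for p in l])
print('tipL',tri([ray(C['scene'],(227.7,186.7)),ray(C['side'],(295,263))]));print('tipR',tri([ray(C['scene'],(245.7,193.3)),ray(C['side'],(320,246.7))]))
e=[onz(C['side'],p,.135) for p in [(367.3,238),(407.3,232)]];print('bar ends',e,np.linalg.norm(e[0]-e[1]))
print('foot corners w',[onz(C['wrist'],p,.008) for p in [(368,77),(475,79)]],'rest plate',[onz(C['wrist'],p,.005) for p in [(262,315),(262,367),(213,313)]])
print('bar wrist',onz(C['wrist'],(231,389),.135))
for z,q in ((.135,(196,431.3)),):print(onz(C['wrist'],q,z))
print('side hang',onz(C['side'],(388.9,234.7),.135),'tab',onz(C['side'],(387.1,223.3),.162),'scene',onz(C['scene'],(339.5,292.4),.135),onz(C['scene'],(337.5,280.9),.162))
```

```text
scene [array([0.4606, 0.2036, 0.275 ]), array([0.4664, 0.137 , 0.275 ])]
side [array([0.4558, 0.2052, 0.275 ]), array([0.4514, 0.1373, 0.275 ])]
tipL (array([0.4588, 0.2028, 0.2742]), [np.float64(1.7), np.float64(1.7)])
tipR (array([0.4586, 0.1312, 0.2741]), [np.float64(5.0), np.float64(5.0)])
bar ends [array([ 0.5023, -0.1271,  0.135 ]), array([ 0.4378, -0.2124,  0.135 ])] 0.10689100043304207
foot corners w [array([0.6221, 0.1166, 0.008 ]), array([0.7207, 0.1147, 0.008 ])] rest plate [array([ 0.5118, -0.1342,  0.005 ]), array([ 0.5084, -0.2057,  0.005 ]), array([ 0.4558, -0.1316,  0.005 ])]
bar wrist [ 0.5061 -0.125   0.135 ]
[ 0.4735 -0.1683  0.135 ]
side hang [ 0.468  -0.1729  0.135 ] tab [ 0.4785 -0.1771  0.162 ] scene [ 0.4829 -0.1695  0.135 ] [ 0.4796 -0.1661  0.162 ]
```

```bash
python3 -m jog '[[[-17.2,28.3,0],0,0],[[-17.2,28.3,0],0,0],[[-17.2,28.3,0],0,0],[[-17.2,28.3,0],0,0],[[-17.2,28.3,0],0,0],[[-17,28.5,0],0,0],[[0,0,0],9.25,0],[[0,0,0],9.25,0],[[0,0,0],9.25,0],[[0,0,0],9.25,0],[[0,0,0],0,0]]' 30
python3 - <<'E'
from h import *
np.set_printoptions(precision=4,suppress=True)
s,im=snap('wrist','w2.png');c=cam('wrist',s);print(s['tool_pos'],s['contact_force'])
for q,z in (('hang_bar',.135),('grip_tab',.162),('driver_unit',.01)):
    r=spotter.mark_of('wrist',q);print(q,[(x['conf'],np.round(x['xy']),onz(c,x['xy'],z)) for x in r[:2]])
E
```

```text
clock: 2.52
tool_pos: [0.472, -0.17, 0.2564]
ee_rot: [[0.8, -0.6, 0.0], [-0.6, -0.8, -0.0], [0.0, -0.0, -1.0]]
contact_force: [-0.2, -0.3, -0.1]
gripper_width: 0.0852
[ 0.472  -0.17    0.2564] [-0.2313 -0.2849 -0.1233]
hang_bar [(0.71, array([316., 241.]), array([ 0.4714, -0.1688,  0.135 ]))]
grip_tab [(0.94, array([318., 250.]), array([ 0.4745, -0.1674,  0.162 ]))]
driver_unit [(0.62, array([317., 202.]), array([ 0.471 , -0.1705,  0.01  ]))]
```

View pics/w2.png

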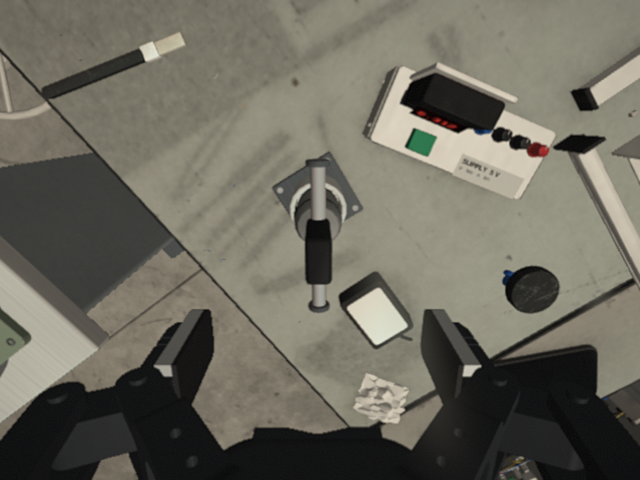

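The wrist view shows the bar upright on the image centreline, from (318,162) to (319,308), with the tab at (318,250). The yaw is right, so I'll descend and grip.

```bash
python3 -m jog '[[[0,-1.5,16],0,0],[[0,0,18],0,0],[[0,0,18],0,0],[[0,0,16],0,0],[[0,0,12],0,0.2],[[0,0,6],0,0.5],[[0,0,0],0,1],[[0,0,0],0,1],[[0,0,0],0,1],[[0,0,0],0,1],[[0,0,0],0,1],[[0,0,0],0,1]]' 40
python3 -m jog '[[[0,0,0],0,1],[[0,0,0],0,1],[[0,0,0],0,1],[[0,0,0],0,1],[[0,0,-2],0,1],[[0,0,-4],0,1],[[0,0,-8],0,1],[[0,0,-12],0,1],[[0,0,-16],0,1],[[0,0,-20],0,1],[[0,0,-20],0,1],[[0,0,0],0,1]]' 60
```

```text
clock: 4.22
tool_pos: [0.4734, -0.169, 0.1709]
ee_rot: [[0.799, -0.602, 0.001], [-0.602, -0.799, -0.001], [0.001, -0.0, -1.0]]
contact_force: [1.8, -1.0, 5.2]
gripper_width: 0.0156
clock: 5.72
tool_pos: [0.4737, -0.1691, 0.2543]
ee_rot: [[0.799, -0.602, 0.004], [-0.602, -0.799, -0.001], [0.004, -0.001, -1.0]]
contact_force: [0.1, 0.1, -6.1]
gripper_width: 0.0154
```

```bash
python3 -m jog '[[[0,0,-10],0,1],[[0,0,-20],0,1],[[0,0,-24],0,1],[[0,0,-22],0,1],[[0,0,-14],0,1],[[0,0,-6],-5,1],[[0,0,0],-9,1],[[0,0,0],-9,1],[[0,0,0],-9,1],[[0,0,0],-5,1],[[0,0,0],0,1],[[0,0,0],0,1]]'
python3 -m jog '[[[-4,-14,0],0,1],[[-8,-26,0],0,1],[[-10,-32,0],0,1],[[-10,-32,0],0,1],[[-10,-32,0],0,1],[[-10,-32,0],0,1],[[-10,-32,0],0,1],[[-10,-32,0],0,1],[[-10,-32,0],0,1],[[-10,-30,0],0,1],[[-8,-26,0],0,1],[[-4,-16,0],0,1]]'
python3 - <<'E'
from h import *
np.set_printoptions(precision=4,suppress=True)
F=[]
for n in ('scene','side'):
    s,im=snap(n,'p_'+n+'.png');F.append(s['contact_force'])
    c=cam(n)
    for q,z in (('hang_bar',None),('seat',.252)):
        r=spotter.mark_of(n,q)
        z=z or s['tool_pos'][2]-.036
        F.append(ctrl.observe()['contact_force'])
        print(n,q,[(round(x['conf'],2),np.round(x['xy'],1),onz(c,x['xy'],z)) for x in r[:2]])
s=ctrl.observe();print(s['tool_pos'],s['ee_rot'][:,0],s['clock'],np.array(F))
a=cv2.imread('pics/p_scene.png')[120:280,170:330];b=cv2.imread('pics/p_side.png')[180:340,220:420]
cv2.imwrite('pics/p.png',np.hstack([cv2.resize(a,None,fx=2.2,fy=2.2,interpolation=3),cv2.resize(b,None,fx=2.2,fy=2.2,interpolation=3)]))
E
```

```text
clock: 7.22
tool_pos: [0.4728, -0.1687, 0.348]
ee_rot: [[1.0, -0.001, -0.001], [-0.001, -1.0, 0.0], [-0.001, -0.0, -1.0]]
contact_force: [-0.0, 0.5, -5.1]
gripper_width: 0.0149
clock: 8.72
tool_pos: [0.3674, 0.1687, 0.3485]
ee_rot: [[1.0, 0.001, -0.0], [0.001, -1.0, 0.001], [-0.0, -0.001, -1.0]]
contact_force: [-0.7, 0.4, -4.3]
gripper_width: 0.0153
scene hang_bar [(0.92, array([203.4, 179.5]), array([0.3868, 0.1866, 0.3125])), (0.41, array([216.7, 299. ]), array([ 0.1157, -0.2984,  0.3125]))]
scene seat [(0.92, array([240. , 195.8]), array([0.4822, 0.1853, 0.252 ])), (0.61, array([217.8, 296.5]), array([ 0.1756, -0.1999,  0.252 ]))]
side hang_bar [(0.95, array([348.3, 252.6]), array([0.3713, 0.1652, 0.3124])), (0.19, array([257.8, 421.5]), array([0.2651, 0.5061, 0.3124]))]
side seat [(0.86, array([300.2, 258.4]), array([0.477 , 0.1642, 0.252 ])), (0.18, array([255.8, 420.6]), array([0.2999, 0.4774, 0.252 ]))]
[0.3687 0.1667 0.3484] [ 1.     -0.0006  0.0002] 9.025 [[-0.6831  0.3517 -4.2784]
 [-0.1477 -0.2104 -5.4035]
 [-0.0439 -0.1519 -5.3675]
 [-0.0439 -0.1519 -5.3675]
 [-0.134   0.2064 -5.7739]
 [ 0.2702 -0.1392 -6.6665]]
```

View pics/p.png

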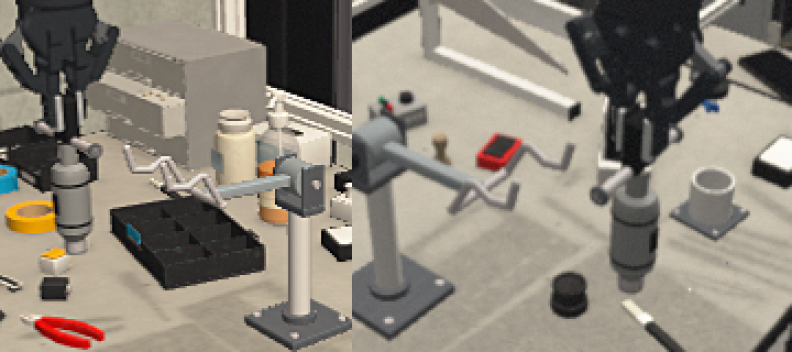

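The crops show the unit held upright with its bar above and in front of the open fork, and the tip side is clear. I'll measure the seat relative to the bar and the weight.

Run:
```python
from h import *
np.set_printoptions(precision=4,suppress=True)
F=[];P={};C={n:cam(n) for n in ('scene','side')}
for k in range(3):
  for n in C:
    optics.get_image(n);F.append(ctrl.observe()['contact_force'])
    for q in ('hang_bar','seat','balancer'):
        r=spotter.mark_of(n,q);F.append(ctrl.observe()['contact_force'])
        P.setdefault((q,n),[]).append(r[0]['xy'])
for q in ('hang_bar','seat','balancer'):
    m=[np.mean(P[q,n],0) for n in C];print(q,m,tri([ray(C[n],x) for n,x in zip(C,m)]))
s=ctrl.observe();print(s['tool_pos'],s['clock'],np.mean(F,0),np.std(F,0)/len(F)**.5,len(F))
```

```text
Traceback (most recent call last):
IndexError: list index out of range
```

Run:
```python
from h import *
np.set_printoptions(precision=4,suppress=True)
F=[];P={};C={n:cam(n) for n in ('scene','side')}
for k in range(3):
  for n in C:
    optics.get_image(n);F.append(ctrl.observe()['contact_force'])
    for q in ('hang_bar','seat'):
        r=spotter.mark_of(n,q);F.append(ctrl.observe()['contact_force'])
        if r and r[0]['conf']>.5:P.setdefault((q,n),[]).append(r[0]['xy'])
for q in ('hang_bar','seat'):
    m=[np.mean(P[q,n],0) for n in C];print(q,m,tri([ray(C[n],x) for n,x in zip(C,m)]))
s=ctrl.observe();print(s['tool_pos'],s['clock'],np.mean(F,0),np.std(F,0)/len(F)**.5,len(F))
```

```text
hang_bar [array([199.7   , 183.0333]), array([350.3, 254.3])] (array([0.3658, 0.1677, 0.313 ]), [np.float64(0.4), np.float64(0.4)])
seat [array([240.9333, 194.2333]), array([301.4333, 257.9   ])] (array([0.472 , 0.1685, 0.2607]), [np.float64(2.5), np.float64(2.5)])
[0.3689 0.1672 0.3483] 11.075 [-0.1449  0.0654 -5.5062] [0.1105 0.1033 0.1003] 18
```

```bash
python3 -m jog '[[[4,0,0],0,1],[[10,0,0],0,1],[[14,0,0],0,1],[[16,0,0],0,1],[[16,0,0],0,1],[[16,0,0],0,1],[[14,0,0],0,1],[[10,0,0],0,1],[[6,0,0],0,1],[[2,0,0],0,1],[[0,0,12],0,1],[[0,0,0],0,1]]'
python3 - <<'E'
from h import *
np.set_printoptions(precision=4,suppress=True)
s,a=snap('scene','q1.png');s,b=snap('side','q2.png');print(s['tool_pos'],s['contact_force'],s['clock'])
a=a[140:260,190:310];b=b[190:310,250:370]
cv2.imwrite('pics/q.png',np.hstack([cv2.resize(i,(400,400),interpolation=3) for i in (a,b)])[...,::-1])
C={n:cam(n) for n in ('scene','side')}
for q in ('hang_bar','seat'):
    R=[]
    for n in C:
        r=spotter.mark_of(n,q)
        if r: print(q,n,r[0]['conf'],r[0]['xy']);R.append(ray(C[n],r[0]['xy']))
    if len(R)>1: print(tri(R))
E
```

```text
clock: 12.58
tool_pos: [0.4758, 0.167, 0.3349]
ee_rot: [[1.0, 0.0, -0.003], [0.0, -1.0, -0.001], [-0.003, 0.001, -1.0]]
contact_force: [-0.5, 0.2, -6.3]
gripper_width: 0.0155
[0.4761 0.1671 0.3356] [ 0.4465 -0.727  -5.8967] 12.625
hang_bar scene 0.71 [241.5, 180.0]
hang_bar side 0.64 [301.8, 239.2]
(array([0.4737, 0.1641, 0.298 ]), [np.float64(1.2), np.float64(1.2)])
seat scene 0.57 [240.6, 195.6]
seat side 0.58 [299.7, 258.5]
(array([0.4735, 0.1705, 0.2579]), [np.float64(0.8), np.float64(0.8)])
```

View pics/q.png

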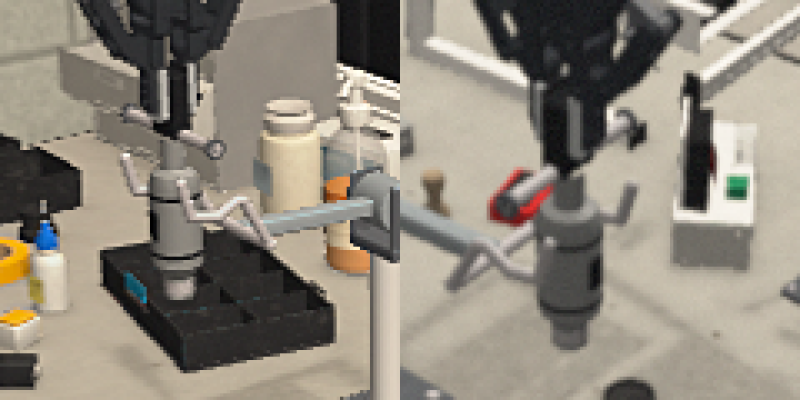

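The bar sits right over the dips in both views, with the body between the tines. I'll descend quickly to just above the dips, then slowly onto the seat.

```bash
python3 -m jog '[[[0,0,6],0,1],[[0,0,9],0,1],[[0,0,9],0,1],[[0,0,6],0,1],[[0,0,3],0,1],[[0,0,2],0,1],[[0,0,1],0,1],[[0,0,0],0,1],[[0,0,0],0,1]]'
python3 -m jog '[[[0,0,1.5],0,1],[[0,0,1.5],0,1],[[0,0,1.5],0,1],[[0,0,1.5],0,1],[[0,0,1.5],0,1],[[0,0,1.5],0,1],[[0,0,1.5],0,1],[[0,0,1.5],0,1],[[0,0,0],0,1],[[0,0,0],0,1]]'
python3 - <<'E'
from h import *
F=[]
for k in range(8): optics.get_image('side');F.append(ctrl.observe()['contact_force'])
print(np.mean(F,0),np.std(F,0)/8**.5,ctrl.observe()['tool_pos'])
E
```

```text
clock: 14.0
tool_pos: [0.477, 0.1672, 0.3005]
ee_rot: [[1.0, -0.0, 0.0], [-0.0, -1.0, 0.0], [0.0, -0.0, -1.0]]
contact_force: [0.1, -0.1, -6.3]
gripper_width: 0.0147
clock: 15.25
tool_pos: [0.4769, 0.1672, 0.2886]
ee_rot: [[1.0, 0.0, 0.0], [0.0, -1.0, 0.0], [0.0, -0.0, -1.0]]
contact_force: [-0.8, 0.6, -4.1]
gripper_width: 0.0154
[-0.14273289  0.03262618 -3.75895894] [0.14147535 0.12005227 0.12218978] [0.47690985 0.16722134 0.28832998]
```

```bash
python3 -m jog '[[[-0.3,0,1.5],0,1],[[-0.3,0,1.5],0,1],[[-0.3,0,1.5],0,1],[[-0.3,0,1.5],0,1],[[-0.3,0,1.5],0,1],[[-0.3,0,1.5],0,1],[[-0.3,0,1.5],0,1],[[-0.3,0,1.5],0,1],[[-0.2,0,1.5],0,1],[[-0.2,0,1.5],0,1],[[-0.2,0,1.5],0,1],[[-0.2,0,1.5],0,1]]'
python3 -m jog '[[[-0.2,0,1.5],0,1],[[-0.2,0,1.5],0,1],[[-0.2,0,1.5],0,1],[[-0.2,0,1.5],0,1],[[-0.2,0,1.5],0,1],[[-0.2,0,1.5],0,1],[[-0.2,0,1.5],0,1],[[-0.2,0,1.5],0,1],[[0,0,0],0,1],[[0,0,0],0,1],[[0,0,0],0,1]]'
python3 - <<'E'
from h import *
F=[]
for k in range(12): optics.get_image('side');F.append(ctrl.observe()['contact_force'])
print(np.mean(F,0),np.std(F,0)/12**.5,ctrl.observe()['tool_pos'],ctrl.observe()['clock'])
E
```

```text
clock: 17.15
tool_pos: [0.4736, 0.1672, 0.2702]
ee_rot: [[1.0, -0.0, -0.0], [-0.0, -1.0, 0.0], [-0.0, -0.0, -1.0]]
contact_force: [-1.3, 0.1, -0.9]
gripper_width: 0.0151
clock: 18.52
tool_pos: [0.4722, 0.1672, 0.2584]
ee_rot: [[1.0, -0.0, 0.001], [-0.0, -1.0, 0.0], [0.001, -0.0, -1.0]]
contact_force: [-0.5, 1.9, -2.4]
gripper_width: 0.0153
[-0.04007803  1.19124807 -1.71176768] [0.12412943 0.11418935 0.17136732] [0.47221639 0.16723041 0.25835865] 19.125
```

Run:
```python
from h import *
np.set_printoptions(precision=3,suppress=True)
T=[];F=[]
for k in range(8): 
    s,a=snap('scene','r1.png');T.append(s['torque']);F.append(s['contact_force'])
s,b=snap('side','r2.png')
print(np.mean(T,0),np.mean(F,0))
a=a[140:260,190:310];b=b[190:310,250:370]
cv2.imwrite('pics/r.png',np.hstack([cv2.resize(i,(400,400),interpolation=3) for i in (a,b)])[...,::-1])
C={n:cam(n) for n in ('scene','side')}
for q in ('hang_bar','seat'):
    R=[]
    for n in C:
        r=spotter.mark_of(n,q)
        if r: print(q,n,r[0]['conf'],r[0]['xy']);R.append(ray(C[n],r[0]['xy']))
    if len(R)>1: print(tri(R))
```

```text
[ 0.295 -0.078  0.017] [ 0.633  1.567 -1.728]
hang_bar scene 0.57 [242.9, 211.0]
hang_bar side 0.88 [304.4, 273.4]
(array([0.471, 0.161, 0.221]), [np.float64(2.4), np.float64(2.4)])
seat scene 0.68 [241.9, 206.0]
seat side 0.81 [302.7, 272.4]
(array([0.471, 0.168, 0.229]), [np.float64(4.7), np.float64(4.7)])
```

View pics/r.png

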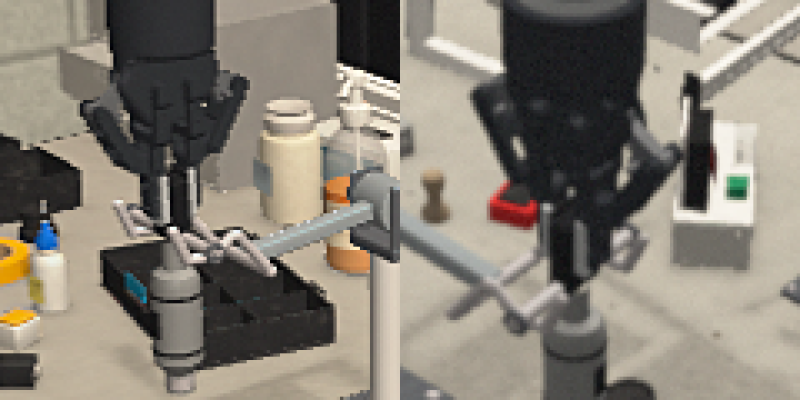

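The bar lies in both dips and the unit is upright, but a sideways +y force of about 1.4 N suggests that an end disc is rubbing a tine. I'll ease the unit toward +y.

```bash
cat > f.py <<'E'
from h import *
np.set_printoptions(precision=3,suppress=True)
T=[];F=[]
for k in range(12): optics.get_image('side');s=ctrl.observe();T.append(s['torque']);F.append(s['contact_force'])
print(np.mean(F,0),np.std(F,0)/12**.5,np.mean(T,0),s['tool_pos'],s['clock'])
E
python3 -m jog '[[[0,-0.7,0],0,1],[[0,-0.7,0],0,1],[[0,-0.6,0],0,1],[[0,0,0],0,1]]'; python3 f.py
```

```text
clock: 20.27
tool_pos: [0.472, 0.169, 0.2583]
ee_rot: [[1.0, -0.0, -0.0], [-0.0, -1.0, -0.001], [-0.0, 0.001, -1.0]]
contact_force: [0.3, -2.1, -2.7]
gripper_width: 0.0151
[ 0.435 -2.362 -1.76 ] [0.14  0.121 0.129] [-0.34  -0.113 -0.023] [0.472 0.169 0.258] 20.875
```

It flipped to -2.4 N, so this is just stick friction. I'll go back 1.2 mm to null it and continue sinking.

```bash
python3 -m jog '[[[0,0.6,0],0,1],[[0,0.6,0],0,1],[[-0.1,0,1.5],0,1],[[-0.1,0,1.5],0,1],[[-0.1,0,1.5],0,1],[[-0.1,0,1.5],0,1],[[-0.1,0,1.5],0,1],[[0,0,1.5],0,1],[[0,0,1.5],0,1],[[0,0,1.5],0,1],[[0,0,1.5],0,1],[[0,0,1.5],0,1]]';python3 -m jog '[[[0,0,1.5],0,1],[[0,0,1.5],0,1],[[0,0,1.5],0,1],[[0,0,0],0,1],[[0,0,0],0,1]]'; python3 f.py
```

```text
clock: 22.38
tool_pos: [0.4715, 0.168, 0.2432]
ee_rot: [[1.0, -0.0, -0.0], [-0.0, -1.0, 0.0], [-0.0, -0.0, -1.0]]
contact_force: [-1.2, 2.9, -0.5]
gripper_width: 0.0149
clock: 23.0
tool_pos: [0.4716, 0.168, 0.2388]
ee_rot: [[1.0, -0.0, -0.0], [-0.0, -1.0, -0.0], [-0.0, 0.0, -1.0]]
contact_force: [-0.9, 3.2, -0.6]
gripper_width: 0.0153
[-1.343  2.637 -0.883] [0.144 0.161 0.113] [0.504 0.282 0.007] [0.472 0.168 0.239] 23.6
```

```bash
python3 -m jog '[[[-0.3,-0.5,0],0,1],[[-0.3,-0.5,0],0,1],[[0,-0.3,0],0,1],[[0,0,1],0,1],[[0,0,1],0,1],[[0,0,1],0,1],[[0,0,1],0,1],[[0,0,1],0,1],[[0,0,1],0,1],[[0,0,1],0,1],[[0,0,0],0,1],[[0,0,0],0,1]]'; python3 f.py
```

```text
clock: 25.1
tool_pos: [0.4712, 0.1694, 0.2319]
ee_rot: [[1.0, 0.0, 0.001], [0.0, -1.0, 0.0], [0.001, -0.0, -1.0]]
contact_force: [3.3, -1.8, 0.1]
gripper_width: 0.0152
[ 2.322 -1.915  0.39 ] [0.106 0.121 0.127] [-0.354 -0.493 -0.012] [0.471 0.169 0.232] 25.7
```

```bash
python3 -m jog '[[[0.4,0.6,0],0,1],[[0,0.2,0],0,1],[[0,0,0],0,1],[[0,0,0],0,1]]'; python3 f.py
```

```text
clock: 26.2
tool_pos: [0.4712, 0.169, 0.2318]
ee_rot: [[1.0, -0.0, -0.0], [-0.0, -1.0, 0.001], [-0.0, -0.001, -1.0]]
contact_force: [1.5, 2.7, 0.2]
gripper_width: 0.015
[0.667 3.492 0.108] [0.173 0.143 0.14 ] [ 0.539 -0.103  0.043] [0.471 0.169 0.232] 26.8
```

```bash
python3 -m jog '[[[0.1,-0.5,0],0,1],[[0,0,0],0,1],[[0,0,0],0,1],[[0,0,0],0,1]]'; python3 f.py
python3 - <<'E'
from h import *
s,a=snap('scene');s,b=snap('side')
a=a[150:270,190:310];b=b[200:320,250:370]
cv2.imwrite('pics/t.png',np.hstack([cv2.resize(i,(400,400),interpolation=3) for i in (a,b)])[...,::-1])
E
```

```text
clock: 27.3
tool_pos: [0.4713, 0.1687, 0.2317]
ee_rot: [[1.0, 0.0, -0.001], [0.0, -1.0, -0.001], [-0.001, 0.001, -1.0]]
contact_force: [-0.9, 0.2, 0.4]
gripper_width: 0.0153
[-1.156  0.14   0.154] [0.111 0.146 0.139] [-0.017  0.204  0.009] [0.471 0.169 0.232] 27.9
```

View pics/t.png

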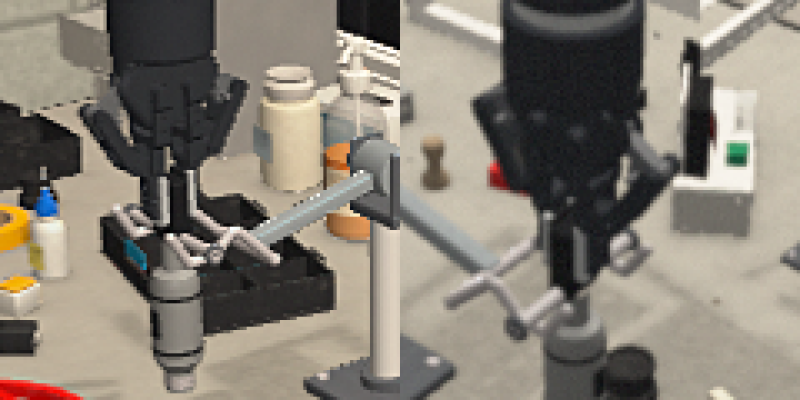

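Forces are balanced to within about 0.2 N vertically, the arm has sunk about 0.28 rad, and the bar sits in both dips. I'll release gently.

```bash
python3 -m jog '[[[-0.06,0,0],0,1],[[0,0,0],0,1],[[0,0,0],0,0.8],[[0,0,0],0,0.78],[[0,0,0],0,0.76],[[0,0,0],0,0.74],[[0,0,0],0,0.7],[[0,0,0],0,0.66],[[0,0,0],0,0.62],[[0,0,0],0,0.62]]' 20
python3 - <<'E'
from h import *
s,a=snap('scene');s,b=snap('side');print(s['gripper_width'],s['contact_force'])
a=a[150:270,190:310];b=b[200:320,250:370]
cv2.imwrite('pics/u.png',np.hstack([cv2.resize(i,(400,400),interpolation=3) for i in (a,b)])[...,::-1])
E
```

```text
clock: 29.25
tool_pos: [0.4715, 0.169, 0.2318]
ee_rot: [[1.0, -0.0, 0.0], [-0.0, -1.0, 0.0], [0.0, -0.0, -1.0]]
contact_force: [-0.4, 0.0, 0.3]
gripper_width: 0.0326
0.03259530570265116 [ 0.32577606 -0.78689036 -0.06450257]
```

View pics/u.png

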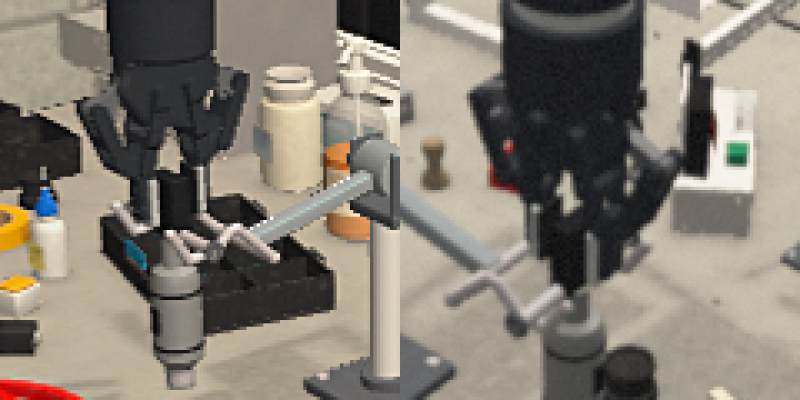

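The fingers are clear on both sides of the tab, and the arm and unit haven't moved. I'll retreat straight up.

```bash
python3 -m jog '[[[0,0,-3],0,0.62],[[0,0,-6],0,0.62],[[0,0,-10],0,0.62],[[0,0,-15],0,0.62],[[0,0,-20],0,0.62],[[0,0,-20],0,0.62],[[0,0,-20],0,0.62],[[0,0,-10],0,0.62],[[0,0,0],0,0.62],[[0,0,0],0,0.62],[[0,0,0],0,0.62],[[0,0,0],0,0.62]]'
python3 -m jog '[[[0,0,0],0,0.62],[[0,0,0],0,0.62],[[0,0,0],0,0.62],[[0,0,0],0,0.62],[[0,0,0],0,0.62],[[0,0,0],0,0.62],[[0,0,0],0,0.62],[[0,0,0],0,0.62]]'
python3 - <<'E'
from h import *
np.set_printoptions(precision=3,suppress=True)
_,a0=snap('scene');_,b0=snap('side')
for k in range(6): optics.get_image('wrist')
_,a=snap('scene');s,b=snap('side');print(s['contact_force'],s['clock'])
C={n:cam(n) for n in ('scene','side')}
for q in ('hang_bar','seat'):
    print(q,tri([ray(C[n],spotter.mark_of(n,q)[0]['xy']) for n in C]))
f=lambda i,j:np.abs(i.astype(int)-j).max(2)
print('change',(f(a0[150:270,190:310],a[150:270,190:310])>40).sum(),(f(b0[200:320,250:370],b[200:320,250:370])>40).sum())
a=a[150:270,190:310];b=b[200:320,250:370]
cv2.imwrite('pics/v.png',np.hstack([cv2.resize(i,(400,400),interpolation=3) for i in (a,b)])[...,::-1])
E
```

```text
clock: 30.85
tool_pos: [0.4713, 0.1689, 0.3353]
ee_rot: [[1.0, 0.0, -0.001], [0.0, -1.0, -0.0], [-0.001, 0.0, -1.0]]
contact_force: [0.4, 0.1, -1.0]
gripper_width: 0.0328
clock: 31.85
tool_pos: [0.4714, 0.169, 0.3358]
ee_rot: [[1.0, 0.0, 0.0], [0.0, -1.0, -0.0], [0.0, 0.0, -1.0]]
contact_force: [-0.1, -0.6, -0.2]
gripper_width: 0.0324
[ 0.975 -0.167 -0.008] 32.3
hang_bar (array([0.473, 0.173, 0.198]), [np.float64(4.5), np.float64(4.5)])
seat (array([0.466, 0.169, 0.209]), [np.float64(2.4), np.float64(2.4)])
change 3 0
```

View pics/v.png

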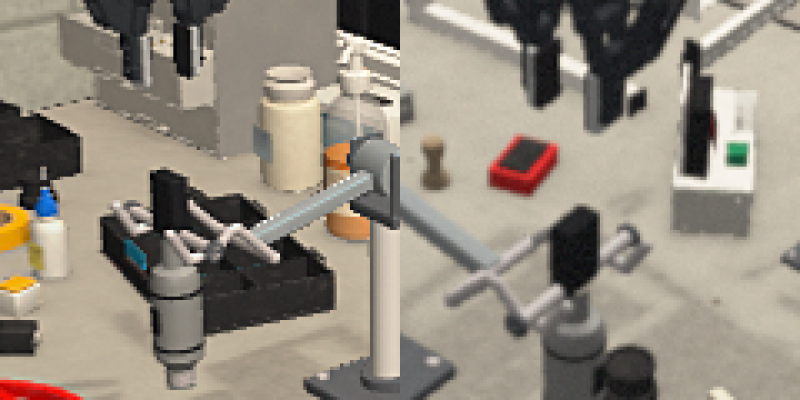

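The unit hangs upright and still with the fingers clear, so I'll hand in.

```bash
python3 -c "from station import ctrl; print(ctrl.sign_off())"
```

```text
the job is handed in; nothing more can be done
None
```

The screwdriver unit is hanging by its bar in both dips of the swing arm, and I've handed the job in; no verdict was reported. I lifted it by the tab, turned it 37° in line with the fork and lowered it onto the dips. Then I followed the arm down about 56 mm (roughly 0.28 rad) until the measured vertical force was within about 0.2 N of zero. Only then did I open the fingers slowly and back straight up; the job ended at about 32 s of the 58 s allowed.

**Last checks:**
- **Hanging:** the final pictures show the bar in both dips and the unit upright, with the fingers about 100 mm clear. Nothing visibly moved on release, and two pictures about half a second apart matched.
- **Bystanders:** I saw none disturbed in the pictures, but I did not measure their positions.

**Checks that disagreed:**
- **Bar and seat position:** the final network positions differed by about 7 mm in x, 4 mm in y and 11 mm in z. Taken literally that is about 14 mm, right at the limit. The two cameras disagreed by 2–5 mm, and the pictures show the bar lying in the dips, so I put this down to network error.
- **Sideways force:** while following the arm down, sideways forces of up to 3.5 N built up. They looked like friction at the bar, and I nulled them to about 1 N before letting go.

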